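Load a tube in the reader turret and index it until the follower drops

ROBOT

A 6-joint arm with a two-finger parallel gripper is mounted at the origin on a cart in front of the work surface, level with it; the furniture and walls round the work are solid. World frame = base frame: x ahead of the robot, y to its left, z up, the work surface at z = 0. Lengths are in m, angles in degrees, forces in N, time in s.
With the tool pointing down it reaches from about 0.35 to 0.875 m from the base axis. Payload 4.2 kg.
Tool frame: the origin (TCP) lies midway between the tips of the shut fingers; the grasp point (between the pads) lies 19 mm behind it; y points along the fingers, z is the direction in which the jaws open and shut, and the axes are right-handed (so a half turn about y gives the same grasp; the last joint's range is limited). The gripper opens to 87 mm and grips with 3 to 60 N. Pads are 19 mm wide; open, the fingers measure 117 mm over their backs; the gripper's body (75 mm by 190 mm) begins 51 mm behind the grasp point.
Start: joints at [82.769, 22.042, 0.453, 0, -68.411, -14.817], TCP at [0.235, 0.579, 0.223] pointing down, gripper open.
Joint ranges: [-179.83, 179.83], [-69.29, 118.12], [-61.27, 80.66], [-181.25, 117.63], [-171.15, -9.14], [-177.46, 177.46]. Speed limits (degrees/s): [159.86, 159.86, 180, 180, 180, 180].

INTERFACE

Orientations are given as [roll, pitch, yaw] about the fixed x, y, z axes, in that order (R = Rz(yaw) Ry(pitch) Rx(roll)).
In Python, from workcell import env gives the robot as it stands. The module is installed in compiled form; this text tells all that it offers. Calls block until the motion is done:
- env.goto(position, orientation): joint-space move of the TCP to a pose.
- env.move_straight(position, rotation=None, rate=0.15, force_limit=None): straight line of the TCP; rotation=None keeps the orientation; rate is the mean speed in m/s. With force_limit (N) it stops when the force on the tool has changed by that much, and returns True; else False.
- env.set_joints(angles): joint-space move.
- env.gripper_to(opening, grasp_force=None): opening from 0.0 (shut) to 1.0 (fully open); grasp_force is the grip in N (None keeps the last); returns when the fingers have stopped.
- env.dwell(seconds).
- env.inverse_kinematics(position, orientation): joint angles nearest the present ones, or None.
- env.read_state(): the state.
- env.grab_frame(name): name is "scene" or "top"; returns a dict with "image" (400x640x3 uint8, blue, green, red), "fx", "fy", "cx", "cy" (pixels), "position" and "orientation" of the camera in the world. Camera axes: x right, y up, looking along -z (the intrinsics and any distortion apply to the point x, -y, -z); pixel columns grow to the right and rows downward; lengths in m; the calibration is good to about 2 mm. A picture is of the moment at which its call begins. There is no depth.
A pose or a line that the arm cannot do raises env.Unreachable and nothing moves.
- env.close_job(): hands the job in, once; it reports no verdict.
Trained networks look in a picture, given as the dict that the camera call returned (one of the last four; its "shot" number tells which), for a name from the list of things; names that differ only in an ending like _2 or _b are one class to them, and where a whole thing is asked for, a point or a joint stands for the part that bears it (a point fixed in the world has none). Each returns a list of dicts, best first, with "score" (0 to 1); they miss things now and then, are a little off and sometimes report something else, mostly with a low value. They report only what shows in the picture. A call takes as long as a camera call. They do not tell look-alikes from the thing itself.
- env.search_frame(picture, thing): "xyz" ([x, y, z] in m, in world coordinates, good to about 4 mm: the middle of the surface that is visible of it).
- env.trace(picture, thing): "mask" (400x640 bool, what is visible of it).
The state is a dict: "clock": time; "joint_positions": joint angles; "qvel": joint speeds; "joint_torque": joint torques, N m; "position": TCP position; "tool_rot": TCP orientation; "force": force on the tool from outside, world axes, zero at the start; "wrist_torque": the same for the moment, N m; "opening": opening from 0.0 (shut) to 1.0 (fully open).
Only numpy, scipy, OpenCV 4.12 (cv2) and the standard library are available. Lean on these libraries where they do the work, as an engineer would, in place of code of your own. Each camera call takes 0.05 s, during which the arm holds its last target. There are 200 camera calls.

TASK

Take the green-capped tube from the white stand and seat it upright, fully home in the empty pocket of the tube reader's turret; then turn the black knob clockwise (seen from above) until the sprung brass follower drops into the notch of the cam, and let go. Turn with feeling and stop once the follower is in: the red stop lug behind the notch must only be touched lightly, never forced against the follower. Leave the blue-capped tube, the beaker and the flask where they stand.

Things in the scene. Friction and masses are not known exactly. Their poses are not given: they have to be found in the camera images.
- green_centre (a point): Centre (52 mm above the foot) of the loose green-capped tube to load: 104 mm tall, 30 g; body 16 mm across for the lower 84 mm, green screw cap 22 mm across for the top 20 mm (the cap's middle is 42 mm above this point). z is its axis, up. It stands in one of the stand's two holes.
- blue_centre (a point): Centre of the blue-capped tube of the same size, in the stand's other hole; it stays there.
- tube_stand: White block 130x50x45 mm, fixed, 130 mm along its y. Two holes 20 mm wide and 37 mm deep at y = -40 and +40 mm; a tube in it has its foot 8 mm above the worktop. Origin at the centre of the underside.
- pocket (a point): Centre of the mouth of the turret's only pocket: an aluminium cup, 19 mm inside (flared to 25 mm at the rim), 41 mm deep, mouth 59 mm above the worktop, on an arm 70 mm from the turret's axis; turns with the knob. z up, x points outward from that axis. A tube that is home has its centre 11 mm above this point, on its z axis.
- knob_grip (a point): Middle of the black bar knob, on the turret's vertical axis, 131 mm above the worktop. The bar is 48 mm long along this point's x (which points toward the pocket), 14 mm thick along y, 26 mm tall (13 mm above and below this point); grip it across y, from above. It turns turret, pocket and cam. Clockwise from above leads to the notch.
- reader: The fixed tube reader: round white base 224 mm across, 12 mm high, origin at the centre of its underside, on the turret's axis. A grey reading head 82 mm tall stands on its edge, 91 mm and more from the axis; the pocket stops near it. At the start the notch is 0.5 to 1.4 rad of turning away; it is set differently on each reader, so its angle must be felt or seen.
- follower (a joint): Travel of the sprung brass follower toward the turret's axis, m: 0 to 0.003 while its 10 mm roller rides on the cam rim (31 mm radius; turning takes 0.05 to 0.1 Nm), about 0.0077 when on the floor of the 12 mm wide notch. The spring presses with 5 to 8 N. As it snaps in it pulls the knob on by up to 0.15 rad; then the knob is loose over 0.05 rad and stops dead both ways.
- stop_lug: Red steel lug 21x6x12 mm on the cam, the far wall of the notch: it stops the turret against the follower, 29 mm from the axis. Origin on the turret's axis, on the worktop. More than 14 N on it counts as forced (about 0.4 Nm at the knob).
- beaker: Empty clear beaker, 54 mm across, 69 mm tall, loose. Origin at the centre of its underside. Leave it.
- flask: Conical flask with pink contents, 76 mm across, 133 mm tall, loose. Origin at the centre of its underside. Leave it.
Things that resemble listed ones, but are neither listed nor needed, are in the scene too. Of the things that look like the reader, the larger one is meant.

How it is judged:
By the outcome, as a careful person would: the job done as asked, in the order asked, and still so for the second after the job is handed in, with the robot touching nothing.
It also fails if it takes over 67 s, if anything falls off the work surface, if the arm or the gripper's body presses on something with over 40 N, if the wrist force passes 120 N, or if a joint passes its speed limit or range.

## Working session

There is one attempt and no reset: what is moved stays moved. The work goes in short steps, each a Python script; the robot and the scene stay as the last script left them, time stands still between calls to the robot, and variables do not carry over. Pictures are saved under pics/ and viewed, about 8 in all and at most 12, crops included, and the job is handed in when it is done.

```bash
mkdir -p pics; ls
cat > h.py <<'E'
import numpy as np, cv2
from scipy.spatial.transform import Rotation as R
from workcell import env
def cam(p):
    o=np.array(p["orientation"],float)
    return np.array(p["position"],float), R.from_euler('xyz',o,degrees=True).as_matrix()
def ray(p,u,v,z):
    c,M=cam(p); d=M@np.array([(u-p["cx"])/p["fx"],-(v-p["cy"])/p["fy"],-1]); return c+d*(z-c[2])/d[2]
def proj(p,X):
    c,M=cam(p); q=M.T@(np.array(X)-c); return np.array([p["cx"]+p["fx"]*q[0]/-q[2], p["cy"]-p["fy"]*q[1]/-q[2]])
E
python3 - <<'E'
from h import *
for n in("scene","top"):
    p=env.grab_frame(n); cv2.imwrite(f"pics/{n}0.png",p["image"]); print({k:v for k,v in p.items() if k!="image"})
    for t in("green_centre","blue_centre","tube_stand","pocket","knob_grip","reader","follower","stop_lug","beaker","flask"):
        print(n,t,[(np.round(d["xyz"],3).tolist(),round(d["score"],2),proj(p,d["xyz"]).round().tolist()) for d in env.search_frame(p,t)])
print(env.read_state())
E
```

```text
pics
{'fx': 368.5143388380396, 'fy': 368.5143388380396, 'cx': 315.31325050932617, 'cy': 195.3515639936246, 'position': array([-0.15786038, -0.42876866,  0.80520852]), 'orientation': array([ 49.21076289,   0.4909487 , -56.43134177]), 'shot': 1}
scene green_centre [([0.454, 0.186, 0.089], 0.53, [260.0, 191.0])]
scene blue_centre [([0.438, 0.269, 0.088], 0.41, [236.0, 185.0])]
scene tube_stand [([0.435, 0.224, 0.042], 0.63, [248.0, 202.0]), ([0.498, -0.08, 0.019], 0.59, [342.0, 234.0]), ([0.618, 0.113, 0.051], 0.53, [310.0, 181.0]), ([0.453, 0.188, 0.086], 0.33, [259.0, 192.0])]
scene pocket [([0.478, -0.027, 0.042], 0.59, [323.0, 225.0]), ([0.41, 0.427, 0.026], 0.51, [197.0, 188.0])]
scene knob_grip [([0.408, 0.425, 0.028], 0.78, [198.0, 188.0]), ([0.477, -0.027, 0.04], 0.66, [323.0, 226.0])]
scene reader [([0.405, 0.422, 0.004], 0.65, [199.0, 194.0]), ([0.475, -0.032, 0.011], 0.62, [324.0, 234.0])]
scene follower [([0.437, 0.225, 0.04], 0.74, [248.0, 202.0])]
scene stop_lug []
scene beaker []
scene flask [([0.539, -0.368, 0.052], 0.57, [447.0, 260.0])]
{'fx': 415.693256119919, 'fy': 4
[... 830 characters left out ...]
54, 0.049], 0.71, [438.0, 187.0])]
{'clock': 1.1, 'joint_positions': array([ 8.27678556e+01,  2.20410728e+01,  4.51550746e-01, -1.09648312e-03,
       -6.84126044e+01, -1.48177638e+01]), 'qvel': array([-0.07863684, -0.01651587, -0.05174955, -0.11682978,  0.02680741,
        0.00490341]), 'joint_torque': array([-2.48817805e-04, -3.90480387e+01,  1.87622577e+01,  4.22425032e+00,
        1.54644996e-02, -2.20826365e-05]), 'position': array([0.23458416, 0.57926301, 0.22254627]), 'tool_rot': array([-8.99976835e+01, -4.41822638e-04,  1.57949688e+02]), 'force': array([ 0.39541046,  0.22564394, -0.3343801 ]), 'wrist_torque': array([0.00055622, 0.02041065, 0.0676158 ]), 'opening': 1.0022174271649773}
```

Run:
```python
import cv2
a=cv2.imread("pics/top0.png")[110:310,150:390]; cv2.imwrite("pics/topc.png",cv2.resize(a,None,fx=3.0,fy=3.0,interpolation=cv2.INTER_CUBIC))
a=cv2.imread("pics/scene0.png")[120:300,160:420]; cv2.imwrite("pics/scenec.png",cv2.resize(a,None,fx=3,fy=3,interpolation=cv2.INTER_CUBIC))
```

```text
(no output)
```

View pics/topc.png

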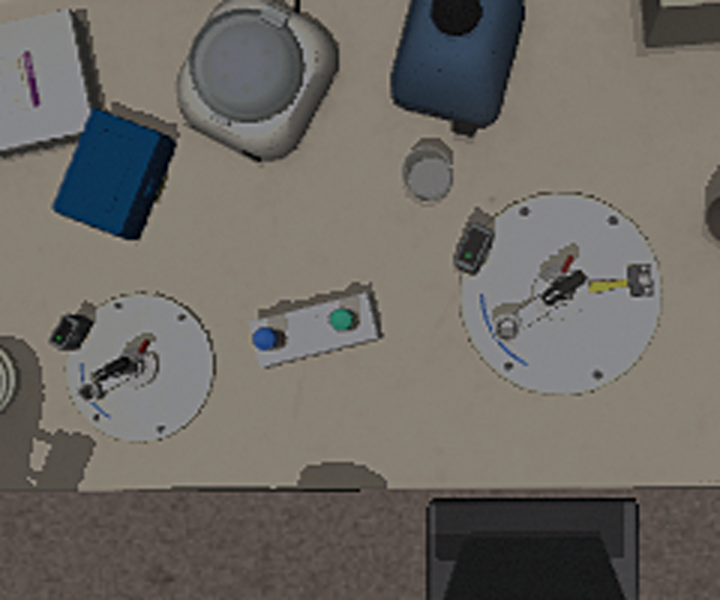

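View pics/scenec.png

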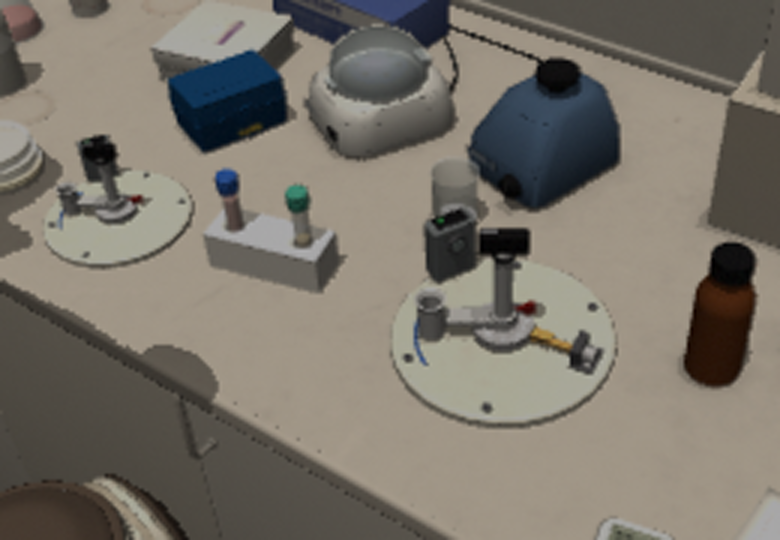

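Run:
```python
from h import *
P={}
for n in("scene","top"):
    p=P[n]=env.grab_frame(n); hsv=cv2.cvtColor(p["image"],cv2.COLOR_BGR2HSV)
    for nm,lo,hi in(("green",(65,90,50),(95,255,255)),("blue",(102,120,60),(125,255,255))):
        m=cv2.inRange(hsv,lo,hi); k,l,s,c=cv2.connectedComponentsWithStats(m)
        print(n,nm,[(c[i].round(1).tolist(),s[i].tolist()) for i in range(1,k) if 15<s[i,4]<400])
t=P["top"]
e=[(460,293),(661,293),(561,192),(561,395)]
print("edges",[ray(t,150+u/3,110+v/3,.012)[:2].round(4) for u,v in e])
ms=[m for m in env.trace(t,"reader")]
for m in ms:
    cs=max(cv2.findContours(m["mask"].astype(np.uint8),0,1)[0],key=cv2.contourArea); (c,r)=cv2.minEnclosingCircle(cs); print("reader",m["score"],c,r,ray(t,*c,.012)); el=cv2.fitEllipse(cs); print(el, ray(t,*el[0],.012))
for nm,uv,z in(("pocket",(507,326),.059),("knobL",(545,299),.144),("knobR",(582,276),.144),("head",(475,247),.082),("lug",(567,263),.03),("foll",(640,280),.03)): print(nm,ray(t,150+uv[0]/3,110+uv[1]/3,z).round(4))
s=P["scene"]
for nm,uv,z in(("pocket",(431,295),.059),("knobtop",(504,233),.144)): print("scene",nm,ray(s,160+uv[0]/3,120+uv[1]/3,z).round(4))
a=t["image"][160:260,290:390]; b=s["image"][170:290,270:400]
f=lambda i:cv2.resize(i,(400,400),interpolation=cv2.INTER_CUBIC)
cv2.imwrite("pics/zoom.png",np.hstack([f(a),f(s["image"][170:270,285:385])]))
```

```text
scene green [([258.4, 185.5], [255, 182, 7, 9, 45]), ([609.8, 286.4], [599, 277, 22, 19, 274])]
scene blue [([196.7, 79.0], [192, 76, 11, 8, 58]), ([178.9, 85.5], [174, 82, 12, 9, 60]), ([277.4, 102.9], [273, 101, 9, 4, 27]), ([276.1, 113.9], [252, 106, 44, 20, 230]), ([234.0, 145.9], [216, 137, 37, 19, 375]), ([234.8, 179.8], [232, 177, 7, 8, 40]), ([442.0, 204.0], [435, 198, 15, 14, 157]), ([537.4, 234.2], [530, 227, 17, 16, 195])]
top green [([559.7, 179.3], [554, 174, 12, 12, 107]), ([263.3, 216.0], [260, 213, 8, 7, 42])]
top blue [([30.5, 114.8], [23, 108, 16, 15, 187]), ([505.5, 149.7], [500, 144, 12, 12, 114]), ([427.1, 154.4], [421, 148, 13, 14, 136]), ([237.8, 222.4], [235, 219, 7, 8, 41])]
edges [array([0.4919, 0.0774]), array([ 0.49  , -0.1421]), array([ 0.602 , -0.0341]), array([ 0.38  , -0.0318])]
reader 0.95 (335.1289367675781, 205.81446838378906) 35.80144119262695 [ 0.49710472 -0.02687429  0.012     ]
((335.7215576171875, 207.06092834472656), (65.30537414550781, 68.73556518554688), 115.8294448852539) [ 0.49299696 -0.02877404  0.012     ]
reader 0.71 (193.36740112304688
[... 238 characters left out ...]
9267578, 220.46226501464844) 21.96339225769043 [0.4514059  0.23707859 0.012     ]
((254.96519470214844, 219.32339477539062), (18.36367416381836, 48.34135437011719), 76.38612365722656) [0.45512568 0.23617754 0.012     ]
reader 0.53 (329.0, 212.5) 17.755380630493164 [ 0.47535812 -0.00657261  0.012     ]
((330.8194580078125, 210.2572021484375), (17.248552322387695, 36.69477462768555), 54.97370529174805) [ 0.48265592 -0.01260389  0.012     ]
pocket [0.4546 0.0256 0.059 ]
knobL [ 0.4793 -0.0133  0.144 ]
knobR [ 0.5017 -0.0501  0.144 ]
head [0.5365 0.0579 0.082 ]
lug [ 0.5225 -0.0393  0.03  ]
foll [ 0.5035 -0.1178  0.03  ]
scene pocket [0.4561 0.0268 0.059 ]
scene knobtop [ 0.4883 -0.0347  0.144 ]
```

View pics/zoom.png

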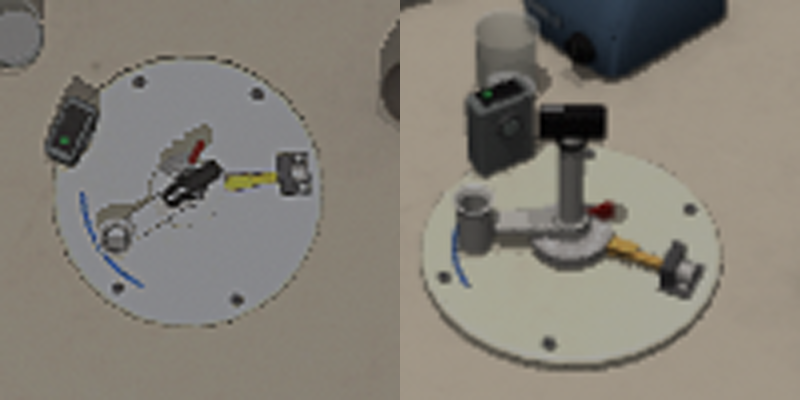

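```bash
cat >> h.py <<'E'
def tri(obs):
    from scipy.optimize import least_squares
    return least_squares(lambda X: np.concatenate([proj(p,X)-uv for p,uv in obs]),[.45,.1,.1])
def cap(lo=(65,90,50),hi=(95,255,255),near=None):
    o=[]
    for n in("scene","top"):
        p=env.grab_frame(n); m=cv2.inRange(cv2.cvtColor(p["image"],cv2.COLOR_BGR2HSV),lo,hi)
        k,l,s,c=cv2.connectedComponentsWithStats(m); g=[c[i] for i in range(1,k) if s[i,4]>8]
        uv=min(g,key=lambda q:np.linalg.norm(q-proj(p,near))); o.append((p,uv))
    r=tri(o); return r.x,r.fun,o
E
python3 - <<'E'
from h import *
for nm,a in(("g",((65,90,50),(95,255,255),(.456,.19,.105))),("b",((102,120,60),(125,255,255),(.44,.27,.105)))):
    X,f,o=cap(*a); print(nm,X.round(4),f.round(1),ray(o[1][0],*o[1][1],.109).round(4),ray(o[0][0],*o[0][1],.104).round(4))
    if nm=="g": G=X
xy=G[:2]
print(env.inverse_kinematics([*xy,.083],[-90,0,121]),env.inverse_kinematics([.49,-.033,.112],[-90,0,121]),env.inverse_kinematics([.49,-.033,.112],[-90,0,30]))
E
```

```text
g [0.4628 0.196  0.1016] [ 0.3 -0.  -0.2  0.2] [0.4632 0.1943 0.109 ] [0.4603 0.1945 0.104 ]
b [0.4439 0.2739 0.1028] [ 0.3 -0.  -0.2  0.2] [0.4444 0.2719 0.109 ] [0.4423 0.2735 0.104 ]
[ 41.49011285  19.12271353 -27.16131969   0.         -43.71596678
 -10.49011285] [ 1.51360470e+01  1.58218429e+01 -2.68021484e+01  2.54444375e-14
 -4.73760087e+01  1.58639530e+01] [ 1.51360470e+01  1.58218429e+01 -2.68021484e+01 -2.54444375e-14
 -4.73760087e+01 -7.51360470e+01]
```

Run:
```python
from h import *
O=[-90,0,121]
env.gripper_to(.6)
env.goto([.462,.195,.21],O)
print(env.move_straight([.462,.195,.083],rate=.12,force_limit=8))
env.gripper_to(0,15); s=env.read_state(); print(s["opening"]*87,s["position"],s["force"])
print(env.move_straight([.462,.195,.2],rate=.1)); 
s=env.read_state(); print(s["opening"]*87,s["position"],s["force"],s["clock"])
env.move_straight([.456,.1,.2],rate=.15)
im=[]
for n in("scene","top"):
    p=env.grab_frame(n); u,v=proj(p,[.456,.1,.18]).astype(int); print(n,u,v)
    im.append(cv2.resize(p["image"][v-50:v+50,u-50:u+50],(400,400),interpolation=cv2.INTER_CUBIC)); cv2.imwrite(f"pics/{n}1.png",p["image"])
cv2.imwrite("pics/held.png",np.hstack(im))
```

```text
False
21.133695809085836 [0.46210058 0.19505421 0.08309616] [-0.80636943 -1.04532376  0.00546393]
False
21.90102546304608 [0.46160463 0.19474947 0.19926569] [ 0.07384182  0.7212447  -0.86743097] 7.1333
scene 280 176
top 292 217
```

View pics/held.png

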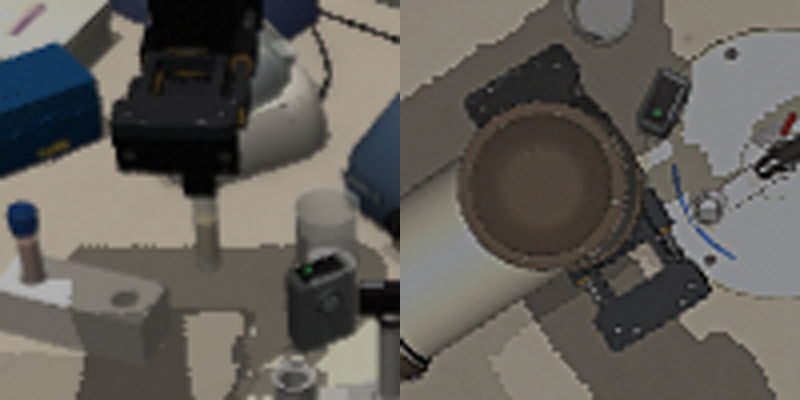

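Run:
```python
from h import *
p=env.grab_frame("scene"); s=env.read_state(); print(s["position"],s["opening"])
T=s["position"]; print(proj(p,[T[0],T[1],.128]),proj(p,[T[0],T[1],.2]))
g=cv2.cvtColor(p["image"],cv2.COLOR_BGR2GRAY)
for r in (180,183,186,189,191,193): print(r,g[r,272:292])
# pocket mouth prediction
print(proj(p,[.4553,.0262,.059]), proj(p,[.4905,-.033,.144]))
```

```text
[0.45620215 0.10073725 0.19994305] 0.24494946142226323
[281.73626856 191.09468277] [279.93859283 170.90701835]
180 [157 157 157 158 159 153 124 116 119 116 111 106 125 158 157 157 158 158
 157 157]
183 [157 157 158 158 158 155 131  84  84  81  74  69 107 158 158 158 159 159
 158 159]
186 [159 159 159 157 150 150 141  84  81  80  74  65  92 157 158 157 157 158
 159 159]
189 [93 94 92 92 93 93 89 78 78 78 72 64 64 85 93 93 93 93 93 92]
191 [92 94 93 94 94 93 91 82 81 78 74 71 72 86 92 93 93 94 94 93]
193 [93 93 93 93 93 93 93 91 83 83 83 79 82 94 93 93 93 93 93 93]
[303.66680391 218.57138377] [327.90942689 197.00939063]
```

Run:
```python
from h import *
env.move_straight([.455,.0265,.16],rate=.12)
env.dwell(.3); f0=env.read_state()["force"]
r=env.move_straight([.455,.0265,.115],rate=.05,force_limit=4); s=env.read_state(); print(r,s["position"],s["force"]-f0)
if not r:
    r=env.move_straight([.455,.0265,.090],rate=.04,force_limit=5); s=env.read_state(); print(r,s["position"],s["force"]-f0,s["wrist_torque"],s["clock"])
```

```text
False [0.45453099 0.0263334  0.11485557] [-1.34902613  0.14177202 -0.83121296]
True [0.45475328 0.02630573 0.09269233] [-1.32353141 -0.04367092  4.78273848] [ 0.11594294  0.16373637 -0.0361624 ] 10.8167
```

Run:
```python
from h import *
T=env.read_state()["position"]
env.gripper_to(.5); env.move_straight([T[0],T[1],.17],rate=.15)
env.goto([.4905,-.033,.2],[-90,0,121])
env.goto([.4,.2,.3],[-90,0,121])
im=[]
for n,w in(("scene",(303,205)),("top",(335,210))):
    p=env.grab_frame(n); cv2.imwrite(f"pics/{n}2.png",p["image"])
    print(n,"exp home cap top/mid",proj(p,[.455,.0265,.122]),proj(p,[.455,.0265,.112]))
    u,v=w; im.append(cv2.resize(p["image"][v-40:v+40,u-40:u+40],(400,400),interpolation=cv2.INTER_CUBIC))
cv2.imwrite("pics/home.png",np.hstack(im))
X,f,o=cap(near=(.455,.0265,.113)); print(X.round(4),f.round(1))
print(env.read_state()["clock"])
```

```text
scene exp home cap top/mid [302.85391441 202.35782576] [302.96356156 205.0213825 ]
top exp home cap top/mid [318.39343761 218.15288763] [318.44854007 218.21704514]
[0.4538 0.0279 0.1129] [ 0. -0. -0.  0.]
13.8417
```

View pics/home.png

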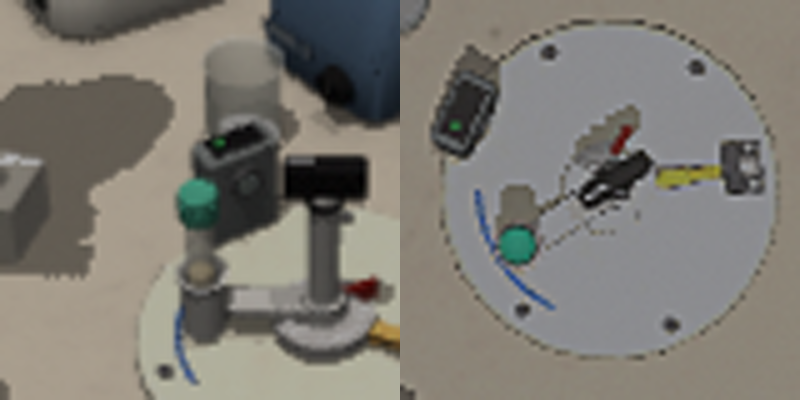

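Run:
```python
from h import *
O=[-90,0,121]
env.goto([.4905,-.033,.2],O)
print(env.move_straight([.4905,-.033,.112],rate=.1,force_limit=6))
env.dwell(.2); a=env.read_state()
env.gripper_to(0,10); env.dwell(.2); b=env.read_state()
print(b["opening"]*87,(b["force"]-a["force"]).round(2),a["wrist_torque"].round(3),b["wrist_torque"].round(3),b["joint_positions"].round(2),b["clock"])
np.save("t0.npy",a["wrist_torque"])
j=b["joint_positions"].copy()
for i in range(12):
    j[5]-=1.5; env.set_joints(j); s=env.read_state(); print(round(s["clock"],2),round(s["joint_positions"][5],2),(s["wrist_torque"]-a["wrist_torque"]).round(3),(s["force"]-a["force"]).round(1))
    if abs((s["wrist_torque"]-a["wrist_torque"])[2])>.2: print("HI");break
```

```text
False
17.628578115769148 [ 0.78  1.62 -0.65] [ 0.052 -0.028  0.006] [ 0.373 -0.377 -0.002] [ 15.13  15.87 -26.72  -0.   -47.36  15.88] 16.9083
17.16 14.42 [ 0.186 -0.206  0.09 ] [0.9 1.5 0.5]
17.41 12.93 [ 0.307 -0.067  0.131] [-0.8  1.6  0.4]
17.66 11.43 [0.31  0.02  0.103] [-0.5  1.6  0.7]
17.91 9.93 [0.157 0.028 0.08 ] [-0.6  1.3 -0.5]
18.16 8.44 [0.199 0.285 0.073] [-1.5  1.5  1.2]
18.41 6.93 [0.167 0.263 0.036] [-2.4  1.4  2.8]
18.66 5.43 [0.121 0.444 0.088] [-1.6  1.   2.5]
18.91 3.93 [0.085 0.537 0.111] [-2.7  1.2  2.9]
19.16 2.42 [-0.044  0.762  0.025] [-3.3  0.5  4.2]
19.41 0.93 [-0.064  0.909  0.074] [-3.1  0.5  3.2]
19.66 -0.57 [-0.2    1.065  0.125] [-3.4  0.4  4. ]
19.91 -2.07 [-0.296  1.196  0.157] [-5.7 -0.2  4.5]
```

Run:
```python
from h import *
s=env.read_state(); print(s["opening"]*87,s["position"],s["tool_rot"])
p=env.grab_frame("scene"); print(env.grab_frame("top") is None)
m=cv2.inRange(cv2.cvtColor(p["image"],cv2.COLOR_BGR2HSV),(65,90,50),(95,255,255));k,l,st,c=cv2.connectedComponentsWithStats(m)
print([(c[i].round(1),st[i,4]) for i in range(1,k) if st[i,4]>8])
for a in (121,115,109,103,97): print(a,proj(p,[.4905+.07*np.cos(np.radians(a)),-.033+.07*np.sin(np.radians(a)),.1129]).round(1))
cv2.imwrite("pics/knob.png",cv2.resize(p["image"][150:240,275:375],(800,720)[:2] if 0 else (660,594),interpolation=cv2.INTER_CUBIC))
```

```text
17.387101565848024 [ 0.4904825  -0.03302353  0.11198417] [-8.99906408e+01  2.33247685e-03  1.03052118e+02]
False
[(array([29.4, 56.3]), np.int32(28)), (array([301.6, 202.6]), np.int32(47)), (array([609.5, 286.4]), np.int32(284))]
121 [302.7 204.8]
115 [303.  203.1]
109 [303.6 201.4]
103 [304.4 199.7]
97 [305.5 198.2]
```

View pics/knob.png

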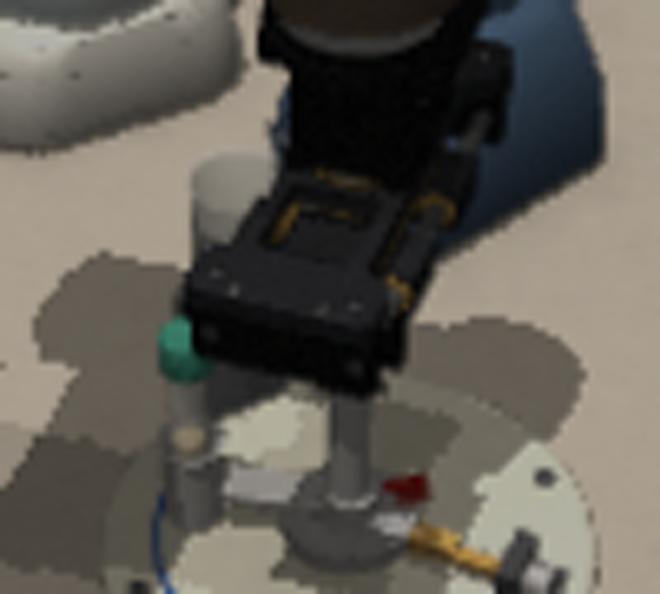

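Run:
```python
from h import *
t0=np.load("t0.npy")
for F in (20,30):
    env.gripper_to(0,F); env.dwell(.3); s=env.read_state(); print(F,s["opening"]*87,(s["wrist_torque"]-t0).round(3),s["force"].round(1),s["clock"])
p=env.grab_frame("scene")
m=cv2.inRange(cv2.cvtColor(p["image"],cv2.COLOR_BGR2HSV),(65,90,50),(95,255,255));k,l,st,c=cv2.connectedComponentsWithStats(m)
print([(c[i].round(1),st[i,4]) for i in range(1,k) if st[i,4]>8])
# expected bar gap vs tilt for reference
cv2.imwrite("pics/knob2.png",cv2.resize(p["image"][180:240,285:365],(800,600),interpolation=cv2.INTER_CUBIC))
```

```text
20 17.20179189829533 [-0.414  1.395  0.175] [-5.1 -1.2  5.5] 20.525
30 17.093224328840954 [-0.379  1.422  0.126] [-4.4 -1.   5.2] 21.0417
[(array([29.4, 56.2]), np.int32(29)), (array([21.9, 59.7]), np.int32(9)), (array([301.7, 202.3]), np.int32(44)), (array([609.5, 286.4]), np.int32(285))]
```

View pics/knob2.png

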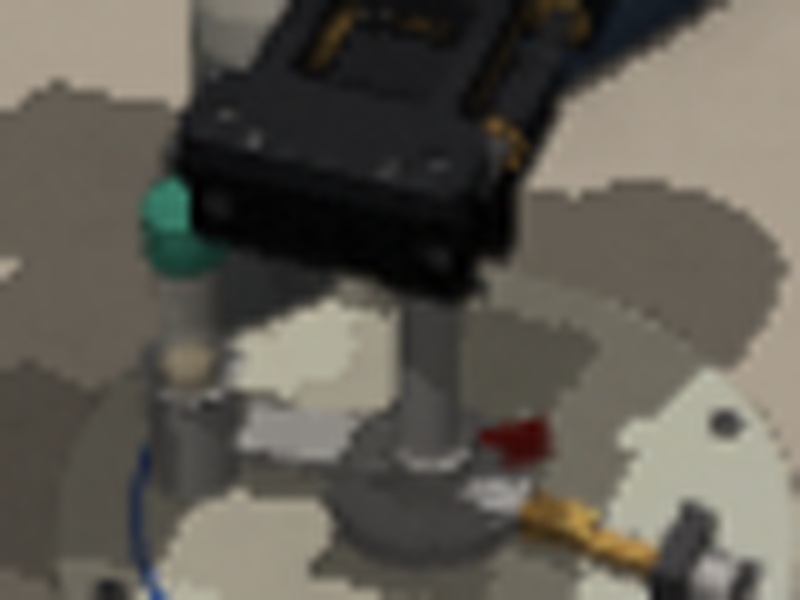

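Run:
```python
from h import *
env.gripper_to(.5); env.move_straight([.4905,-.033,.2],rate=.2)
s=env.read_state(); print("free",s["force"],s["wrist_torque"])
env.goto([.42,.17,.27],[-90,0,103])
X,f,o=cap(near=(.46,.03,.113)); print("cap",X.round(4),f.round(1), np.degrees(np.arctan2(X[1]+.033,X[0]-.4905)),np.hypot(X[1]+.033,X[0]-.4905))
p=o[1][0]; g=p["image"].max(2); u,v=proj(p,[.4905,-.033,.144]); print(u,v)
def bar(img):
    g=img.max(2)[int(v)-11:int(v)+12,int(u)-12:int(u)+13]; m=(g<75).astype(np.uint8); k,l,st,c=cv2.connectedComponentsWithStats(m); i=1+st[1:,4].argmax()
    r=cv2.minAreaRect(np.argwhere(l==i)[:,::-1].astype(np.int32)); pts=np.argwhere(l==i)[:,::-1].astype(float); c=pts.mean(0); w,V=np.linalg.eigh(np.cov(pts.T)); d=V[:,1]
    cc=c+[int(u)-12,int(v)-11]; A=ray(p,*(cc-8*d),.144);B=ray(p,*(cc+8*d),.144); print("bar",len(pts),r[1],cc,ray(p,*cc,.144).round(4),np.degrees(np.arctan2(*(A-B)[[1,0]]))%180)
bar(p["image"]); bar(cv2.imread("pics/top2.png")); bar(cv2.imread("pics/top0.png"))
a=p["image"][165:255,285:375]; b=o[0][0]["image"][170:260,285:375]; q=cv2.imread("pics/top2.png")[165:255,285:375]
cv2.imwrite("pics/cmp.png",np.hstack([cv2.resize(i,(400,400),interpolation=cv2.INTER_CUBIC) for i in (q,a)]))
print(env.read_state()["clock"])
```

```text
free [-0.84174691  0.12638351 -0.37220455] [0.07271562 0.00966502 0.00678693]
cap [0.4649 0.0338 0.1126] [ 0.1 -0.  -0.1  0.1] 110.96491285494344 0.0715825314377918
338.26751898645614 205.8359542511629
bar 83 (7.39795446395874, 15.782302856445312) [337.75903614 205.34939759] [ 0.492  -0.0315  0.144 ] 112.41145069808007
bar 85 (7.77817440032959, 15.55634880065918) [337.82352941 205.28235294] [ 0.4922 -0.0317  0.144 ] 122.32519753759942
bar 86 (7.77817440032959, 15.55634880065918) [337.70930233 205.40697674] [ 0.4918 -0.0314  0.144 ] 124.23886298033656
23.45
```

View pics/cmp.png

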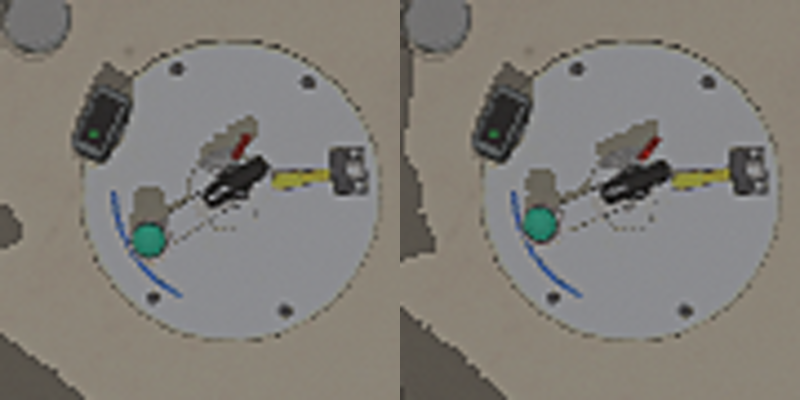

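```bash
cat > turn.py <<'E'
from h import *
import sys
def turn(n,d,hi,lo):
    t0=np.load("t0.npy"); j=env.read_state()["joint_positions"].copy()
    for i in range(n):
        j[5]-=d; env.set_joints(j); s=env.read_state(); w=(s["wrist_torque"]-t0)[2]
        print(f'{s["clock"]:.2f} j6 {s["joint_positions"][5]:.2f} yaw {s["tool_rot"][2]:.1f} tz {w:.3f} open {s["opening"]*87:.2f} f',s["force"].round(1))
        if w>hi or w<lo: print("STOP"); break
E
python3 - <<'E'
from turn import *
O=[-90,0,111.5]; A=[.4915,-.0322]
env.goto([*A,.18],O)
print(env.move_straight([*A,.112],rate=.1,force_limit=6))
env.dwell(.2); a=env.read_state(); np.save("t0.npy",a["wrist_torque"])
env.gripper_to(0,30); env.dwell(.1); b=env.read_state(); print(b["opening"]*87,(b["force"]-a["force"]).round(2),(b["wrist_torque"]-a["wrist_torque"]).round(3))
turn(20,1.5,.22,-.03)
E
```

```text
False
16.25157070462756 [-4.78 -1.38  2.57] [-0.487  1.21  -0.038]
26.36 j6 4.86 yaw 110.0 tz 0.095 open 16.13 f [-2.1 -0.3  1.6]
26.61 j6 3.35 yaw 108.5 tz 0.053 open 16.56 f [-3.  -1.1  1.9]
26.86 j6 1.87 yaw 107.1 tz 0.116 open 16.30 f [-4.1 -0.5  3.8]
27.11 j6 0.37 yaw 105.5 tz 0.122 open 16.52 f [-3.3 -0.7  4.3]
27.36 j6 -1.14 yaw 104.0 tz 0.120 open 16.51 f [-3.8 -0.8  4.2]
27.61 j6 -2.64 yaw 102.5 tz 0.053 open 16.33 f [-4.8 -1.3  5.3]
27.86 j6 -4.13 yaw 101.0 tz 0.070 open 16.69 f [-4.8 -2.3  4.3]
28.11 j6 -5.64 yaw 99.5 tz 0.102 open 16.44 f [-5.7 -1.5  5.1]
28.36 j6 -7.15 yaw 98.0 tz 0.073 open 16.45 f [-5.1 -1.3  4.4]
28.61 j6 -8.65 yaw 96.5 tz 0.065 open 16.73 f [-5.4 -0.8  5.9]
28.86 j6 -10.14 yaw 95.0 tz 0.104 open 16.90 f [-5.2 -1.   4.7]
29.11 j6 -11.64 yaw 93.5 tz 0.079 open 16.56 f [-4.7 -0.6  5.9]
29.36 j6 -13.14 yaw 92.0 tz 0.050 open 16.16 f [-4.5 -1.3  5. ]
29.61 j6 -14.64 yaw 90.5 tz 0.047 open 16.37 f [-5.7 -1.5  6. ]
29.86 j6 -16.14 yaw 89.0 tz 0.081 open 16.36 f [-6.1 -0.9  6.5]
30.11 j6 -17.64 yaw 87.5 tz 0.170 open 16.45 f [-5.6 -1.3  5. ]
30.36 j6 -19.15 yaw 86.0 tz 0.088 open 16.40 f [-5.4 -1.5  6.4]
30.61 j6 -20.64 yaw 84.5 tz 0.086 open 16.30 f [-5.  -0.3  5.5]
30.86 j6 -22.14 yaw 83.0 tz 0.145 open 16.45 f [-6.4 -1.1  6.2]
31.11 j6 -23.65 yaw 81.5 tz 0.091 open 16.29 f [-6.3 -0.6  6.8]
```

Run:
```python
from turn import *
p=env.grab_frame("scene"); m=cv2.inRange(cv2.cvtColor(p["image"],cv2.COLOR_BGR2HSV),(65,90,50),(95,255,255));k,l,st,c=cv2.connectedComponentsWithStats(m)
print([(c[i].round(1),st[i,4]) for i in range(1,k) if st[i,4]>8])
for a in (105,95,85,80): print(a,proj(p,[.4915+.07*np.cos(np.radians(a)),-.0322+.07*np.sin(np.radians(a)),.1129]).round(1))
turn(20,1.5,.21,-.02)
```

```text
[(array([29.2, 56.2]), np.int32(30)), (array([609.4, 286.4]), np.int32(285))]
105 [304.1 200. ]
95 [305.9 197.4]
85 [308.3 195. ]
80 [309.7 194. ]
31.41 j6 -25.09 yaw 80.1 tz 0.001 open 16.52 f [-4.8 -0.9  5.8]
31.66 j6 -26.61 yaw 78.5 tz -0.009 open 16.34 f [-4.5 -1.   5.2]
31.91 j6 -28.13 yaw 77.0 tz -0.087 open 16.44 f [-5.4 -0.7  6.1]
STOP
```

Run:
```python
from turn import *
env.dwell(.2); s=env.read_state(); print((s["wrist_torque"]-np.load("t0.npy"))[2],s["opening"]*87)
p=env.grab_frame("scene"); cv2.imwrite("pics/snap.png",cv2.resize(p["image"][190:250,295:375],(800,600),interpolation=cv2.INTER_CUBIC))
```

```text
-0.07135130855219819 16.51801978249069
```

View pics/snap.png

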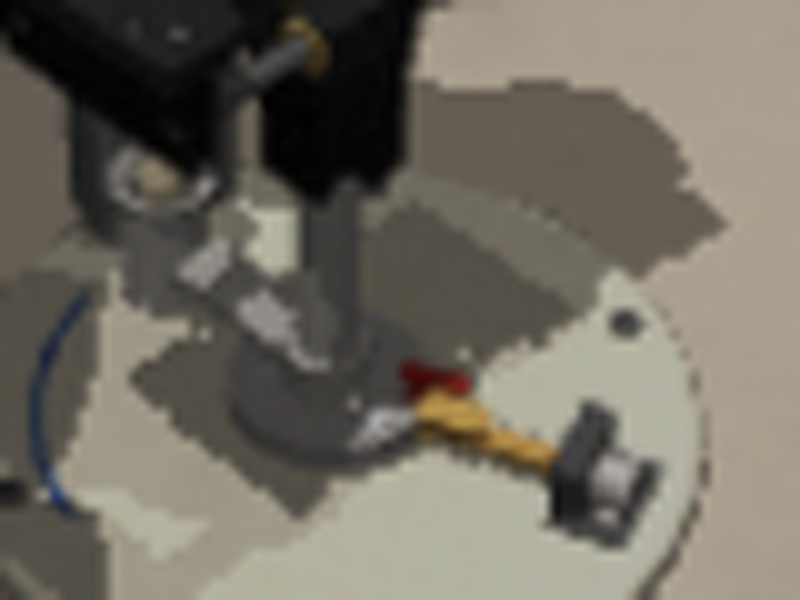

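Run:
```python
from turn import *
turn(16,.7,.06,-.4)
env.dwell(.15); s=env.read_state(); print((s["wrist_torque"]-np.load("t0.npy"))[2])
```

```text
32.41 j6 -28.80 yaw 76.3 tz -0.096 open 16.51 f [-4.5 -0.8  5.7]
32.66 j6 -29.50 yaw 75.6 tz -0.147 open 16.33 f [-5.3 -0.6  4.1]
32.91 j6 -30.21 yaw 74.9 tz -0.140 open 16.35 f [-4.1 -1.2  5.5]
33.16 j6 -30.91 yaw 74.2 tz -0.154 open 16.65 f [-5.2 -0.1  4.9]
33.41 j6 -31.60 yaw 73.5 tz -0.126 open 16.89 f [-4.1 -1.6  4.7]
33.66 j6 -32.29 yaw 72.8 tz -0.074 open 16.25 f [-5.  -1.1  6.1]
33.91 j6 -32.98 yaw 72.2 tz 0.000 open 16.29 f [-5.2 -1.6  5.2]
34.16 j6 -33.67 yaw 71.5 tz 0.043 open 16.48 f [-4.1 -1.2  4.6]
34.41 j6 -34.36 yaw 70.8 tz 0.042 open 16.76 f [-5.4 -0.   5. ]
34.66 j6 -35.06 yaw 70.1 tz 0.068 open 16.84 f [-5.4 -0.2  5.3]
STOP
0.11918067744721235
```

Run:
```python
from turn import *
turn(1,-1.2,9,-9)
p0=env.grab_frame("scene")
env.gripper_to(.5); s=env.read_state(); env.move_straight([*s["position"][:2],.2],rate=.2)
env.goto([.42,.17,.27],[-90,0,103])
X,f,o=cap(near=(.52,.03,.113)); print("cap",X.round(4),f.round(1), np.degrees(np.arctan2(X[1]+.0322,X[0]-.4915)),np.hypot(X[1]+.0322,X[0]-.4915))
a=o[1][0]["image"][165:255,285:375]; b=o[0][0]["image"][195:245,310:360]
cv2.imwrite("pics/fin.png",np.hstack([cv2.resize(i,(400,400),interpolation=cv2.INTER_CUBIC) for i in (a,b)])); print(env.read_state()["clock"])
for n,r in(("beaker",o[1][0]),("flask",o[1][0]),("blue_centre",o[0][0])): print(n,[d["xyz"].round(3) if hasattr(d["xyz"],"round") else d["xyz"] for d in env.search_frame(r,n)])
```

```text
35.06 j6 -33.86 yaw 71.3 tz 0.039 open 16.54 f [-3.9 -1.2  5.1]
cap [0.5137 0.0366 0.1104] [ 0.1 -0.  -0.1  0.1] 72.12603338788836 0.07228426698508127
37.475
beaker [[0.6222, 0.1155, 0.0069]]
flask [[0.5518, -0.3521, 0.0504]]
blue_centre [[0.4379, 0.267, 0.0888]]
```

View pics/fin.png

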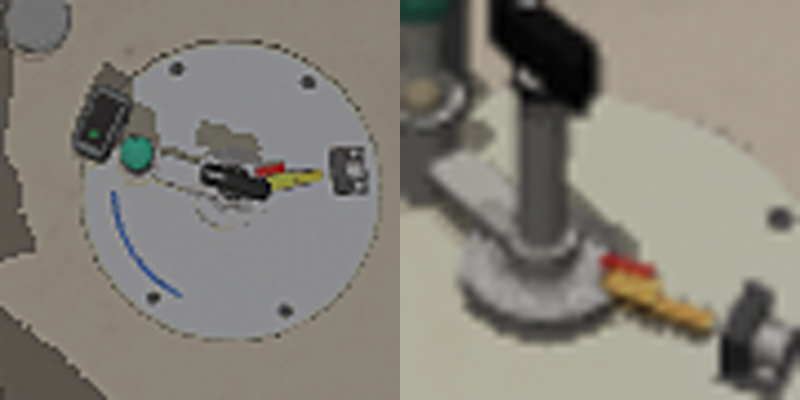

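```bash
python3 -c "
from workcell import env
env.close_job()"
```

```text
the job is handed in; nothing more can be done
```

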